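Slide the battery pack home in its sprung charging dock

ROBOT

A 6-joint arm with a two-finger parallel gripper is mounted at the origin on the work surface. World frame = base frame: x ahead of the robot, y to its left, z up, the work surface at z = 0. Lengths are in mm, angles in rad, forces in N, time in s.
With the tool pointing down it reaches from about 350 to 875 mm from the base axis. Payload 4.2 kg.
Tool frame: the origin (TCP) lies between the finger pads; the fingertips stand manip.finger_overhang ahead of it and the grasp point (between the pads) is the TCP (manip.finger_overhang is the distance from the TCP to the fingertips, in mm); x points along the fingers, y is the direction in which the jaws open and shut, and the axes are right-handed (so a half turn about x gives the same grasp; the last joint's range is limited). The gripper opens to 85 mm and grips with 20 to 120 N. Pads are 22 mm wide; open, the fingers measure 114 mm over their backs; the gripper's body (76 mm by 85 mm) begins 54 mm behind the grasp point. The pads swing forward as they close: fully open they stand 13 mm farther back than shut.
Start: joints at [-1.035, 0.385, 0.008, 0, -1.194, -0.259], TCP at [170.816, -601.183, 250.312] pointing down, gripper open.
Joint ranges: [-3.14, 3.14], [-1.21, 2.06], [-1.07, 1.41], [-3.16, 2.05], [-2.99, -0.16], [-3.1, 3.1]. Speed limits (rad/s): [2.79, 2.79, 3.14, 3.14, 3.14, 3.14].

INTERFACE

Orientations are given as a unit quaternion [w, x, y, z].
In Python, from plant import manip, jaws, kinematics, cams, ticket, nets gives the robot as it stands. Calls block until the motion is done:
- manip.movep(position, orientation): joint-space move of the TCP to a pose.
- manip.move_linear(position, orientation=None, v=150, until_force=None): straight line of the TCP; orientation=None keeps the orientation; v is the mean speed in mm/s. With until_force (N) it stops when the force on the tool has changed by that much, and returns True; else False.
- manip.move_joints(angles): joint-space move.
- jaws.gripper_to(opening, f_grip=None): opening from 0.0 (shut) to 1.0 (fully open); f_grip is the grip in N (None keeps the last); returns when the fingers have stopped.
- manip.hold(seconds).
- kinematics.inverse_kinematics(position, orientation): joint angles nearest the present ones, or None.
- cams.snapshot(name): name is "side" or "top" or "wrist"; returns (picture, depth): 400x640x3 uint8, red, green, blue; 400x640 float32, mm along the optical axis (not along the pixel's ray), 0 where there is no reading.
- cams.camera_info(name): a dict with "fovy" (degrees; the focal length in pixels is half the picture's height over the tangent of half this angle, whatever the lens; pixels are square), "cx", "cy" (the principal point, pixels), "R" (3x3) and "t" (3): a world point X has camera coordinates R X + t. Camera axes: x right, y down, z forward; pixel columns grow to the right and rows downward; lengths in mm; the calibration is good to about 2 mm. A picture is of the moment at which its call begins: read the wrist's pose just before it. camera_info takes no time and is no camera call; for the wrist camera it gives the pose at the moment of the call.
A pose or a line that the arm cannot do raises manip.IKError and nothing moves.
- ticket.job_done(): hands the job in, once; it reports no verdict.
Trained networks look in the newest picture that a camera, given by its name, has taken for a name from the list of things; names that differ only in an ending like _2 or _b are one class to them, and where a whole thing is asked for, a point or a joint stands for the part that bears it (a point fixed in the world has none). Each returns a list of dicts, best first, with "score" (0 to 1); they miss things now and then, are a little off and sometimes report something else, mostly with a low value. They report only what shows in the picture. A call takes as long as a camera call. They do not tell look-alikes from the thing itself.
- nets.search_frame(camera, name): "extent" ([left, top, width, height] in pixels, round what is visible of it).
Readings, each from a call of its own:
- manip.read_time(): time.
- manip.read_joints(): joint angles.
- manip.read_joint_vel(): joint speeds.
- manip.read_tau(): joint torques, N m.
- manip.read_eef_pos(): TCP position.
- manip.read_tcp_rot(): TCP orientation.
- manip.read_ft_force(): force on the tool from outside, world axes, zero at the start.
- manip.read_ft_torque(): the same for the moment, N m.
- manip.read_gripper_width(): opening from 0.0 (shut) to 1.0 (fully open).
Only numpy, scipy, OpenCV 4.12 (cv2) and the standard library are available. Lean on these libraries where they do the work, as an engineer would, in place of code of your own. Each camera call takes 0.05 s, during which the arm holds its last target. There are 200 camera calls.

TASK

The card terminal's battery pack is lying on the sprung bed at the open end of the white charging dock. Without lifting it, press the pack down hard with a fingertip, and keep it pressed while you slide it under the bridge and the steel drag spring until it is fully home against the end stop; then let go and move clear. Leave the spare pack, the cup and the honey jar beside the dock where they are.

Things in the scene. Friction and masses are not known exactly. Their poses are not given: they have to be found in the camera images.
- dock: White charging dock, 220 x 104 mm, fixed to the counter; origin at the centre of its underside; z up, its x axis is the slide direction, from the open mouth (-x) to the end stop (+x). Channel 80 mm wide between side walls with tops at z = 40 mm. Lip at the mouth: top z = 30 mm, inner face x = -101 mm. Its floor is the sprung bed.
- bridge (a point): Middle of the underside of the dock's bridge, a white bar across the channel: dock x = 45 to 59 mm, underside z = 45 mm, top z = 55 mm. It is 7 mm lower than the top of the unpressed pack, so the pack runs into it unless pressed down by more than 7 mm.
- leaf_tip (a point): Tip of the drag spring, a steel leaf 34 mm wide that slopes down from the bridge (dock x = 55 mm) to this tip (at rest about dock x = 90 mm, z = 36 to 38 mm). The pack passing under must lift it, against about 2 to 5 N; it then rubs on the pack's top.
- stop (a point): Middle of the top edge of the end stop's inner face, dock x = 98 mm, z = 40 mm.
- bed (a joint): Sprung aluminium bed, the floor of the whole channel (196 x 78 mm); carries the pack, always stays level. Value in m: 0 = up (bed top at dock z = 28 mm), 0.014 = fully down. The pack clears the bridge above 0.007; aim for about 0.011. With the pack on it, a push of about 6 N starts it down, 13 N brings it to 0.011 and 15 N to the bottom.
- pack: Battery pack in the dock, grey plastic block 100 (x) x 74 (y) x 24 mm (z), about 0.25 kg; origin at the centre of its underside; x and z as the dock's; 3 mm play each side in the channel. Starts with its underside at dock z = 28 mm. Home, its leading (+x) face is on the end stop and its origin at dock x = 48 mm: 75 to 105 mm from the start. Let go there, it rises to the bridge (underside z about 21 mm).
- land (a point): Middle of the flat land on the pack's top for the fingertip, 24 mm above the pack's underside and 32 mm behind its origin. The land runs from the trailing edge (pack x = -50 mm) to the black thumb rib (x = -14 to -8 mm, 60 mm wide, 5 mm high). Pressing here and moving towards the stop drives the pack by the rib.
- spare_pack: Spare pack of the same shape and size, lying loose on the counter beside the dock, not to be moved; origin at the centre of its underside.
- cup: Paper tasting cup, 60 mm across, 70 mm tall, standing beside the dock; origin at the centre of its underside. Not to be moved.
- honey_jar: Honey jar with a brass cap, 56 mm across, 75 mm tall, standing beside the dock; origin at the centre of its underside. Not to be moved.
Not all that is in view belongs to the job. Leave any green or purple look-alike of the pack alone. Several things look just like the dock: the one meant starts farthest to the robot's left.

How it is judged:
By the outcome, as a careful person would: the job done as asked, in the order asked, and still so for the second after the job is handed in, with the robot touching nothing.
It also fails if it takes over 38 s, if anything falls off the work surface, if the arm or the gripper's body presses on something with over 40 N, if the wrist force passes 120 N, or if a joint passes its speed limit or range.

## Working session

There is one attempt and no reset: what is moved stays moved. The work goes in short steps, each a Python script; the robot and the scene stay as the last script left them, time stands still between calls to the robot, and variables do not carry over. Pictures are saved under pics/ and viewed, about 8 in all and at most 12, crops included, and the job is handed in when it is done.

```bash
ls; mkdir -p pics; cat > h.py <<'E'
from plant import manip, jaws, kinematics, cams, ticket, nets
import numpy as np, cv2
def snap(n,f=None):
    im,d=cams.snapshot(n)
    if f: cv2.imwrite('pics/'+f,im[:,:,::-1])
    return im,d
def K(ci): 
    f=200/np.tan(np.radians(ci['fovy'])/2); return f,ci['cx'],ci['cy']
def world(ci,u,v,z):
    f,cx,cy=K(ci); p=np.array([(u-cx)/f*z,(v-cy)/f*z,z]); return np.array(ci['R']).T@(p-np.array(ci['t']))
def cloud(ci,d):
    f,cx,cy=K(ci); v,u=np.mgrid[:400,:640]; P=np.dstack([(u-cx)/f*d,(v-cy)/f*d,d]); return (P-np.array(ci['t']))@np.array(ci['R'])
def proj(ci,X):
    f,cx,cy=K(ci); p=np.array(ci['R'])@np.asarray(X)+np.array(ci['t']); return p[:2]/p[2]*f+[cx,cy]
E
python3 - <<'E'
from h import *
print(manip.read_time(),manip.finger_overhang,manip.read_tcp_rot())
for n in('top','side'):
    im,d=snap(n,n+'1.png'); np.save(n+'.npy',d); ci=cams.camera_info(n); print(n,ci)
    for w in('dock','pack','spare_pack','cup'):
        for r in nets.search_frame(n,w)[:6]:
            l,t,W,H=r['extent']; u,v=l+W/2,t+H/2; z=d[int(v),int(u)]
            print(w,round(r['score'],2),np.round(r['extent']),np.round(world(ci,u,v,z)) )
print(manip.read_time())
E
```

```text
pics
0.0 19.0 [ 0.70021421 -0.09673247  0.70049213  0.09825306]
top {'fovy': 51.20392674823745, 'cx': 317.9202836259768, 'cy': 199.75360635732667, 'R': array([[-0.03534156, -0.99937249,  0.00236518],
       [-0.97628158,  0.03401895, -0.2138153 ],
       [ 0.21360066, -0.00986564, -0.97687124]]), 't': array([ 23.47851908, 538.72618011, 924.74865881])}
dock 0.97 [430. 250.  68. 101.] [ 295. -323.   28.]
dock 0.89 [257. 150.  65.  99.] [543.  73.  56.]
dock 0.86 [396. 111.  69.  94.] [ 644. -279.   24.]
dock 0.34 [339. 186.  27.  23.] [539. -76.  78.]
pack 0.75 [277. 195.  39.  45.] [500.  57.  54.]
pack 0.59 [245. 270.  53.  54.] [319. 120.  23.]
pack 0.55 [350. 226.  43.  51.] [ 415. -118.   22.]
spare_pack 0.59 [274. 159.  15.  13.] [631.  89.  39.]
cup 0.95 [322. 148.  27.  26.] [649. -46.   6.]
side {'fovy': 46.85627891857225, 'cx': 313.53978752181695, 'cy': 195.9150758061029, 'R': array([[-0.97245988, -0.23257815, -0.01513909],
       [-0.16818932,  0.74523647, -0.64524023],
       [ 0.16135098, -0.624924  , -0.76382973]]), 't': array([ 494.35317554,  134.35146524, 1161.46229658])}
dock 0.97 [251. 111.  77.  39.] [ 650. -279.   26.]
dock 0.78 [249. 202.  85.  45.] [545.  82.  52.]
dock 0.77 [371. 116.  74.  48.] [ 291. -312.   29.]
pack 0.97 [291. 204.  43.  28.] [498.  55.  55.]
pack 0.96 [351. 242.  52.  42.] [319. 134.  29.]
pack 0.62 [332. 163.  46.  38.] [ 418. -119.   22.]
spare_pack 0.92 [280. 253.  39.  43.] [494. 202.  26.]
cup 0.6 [258. 171.  24.  30.] [629. -16.  68.]
0.5
```

```bash
python3 - <<'E'
from h import *
a=cv2.imread('pics/top1.png');b=cv2.imread('pics/side1.png')
A=cv2.resize(a[130:280,200:400],(800,600),interpolation=cv2.INTER_CUBIC)
cv2.imwrite('pics/topc.png',A)
E
```

```text
(no output)
```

View pics/top1.png

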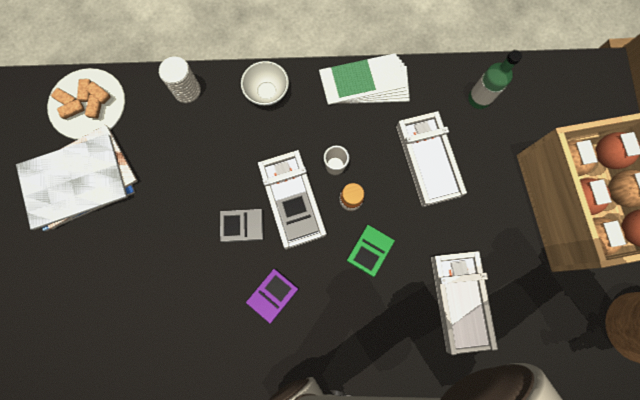

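View pics/topc.png

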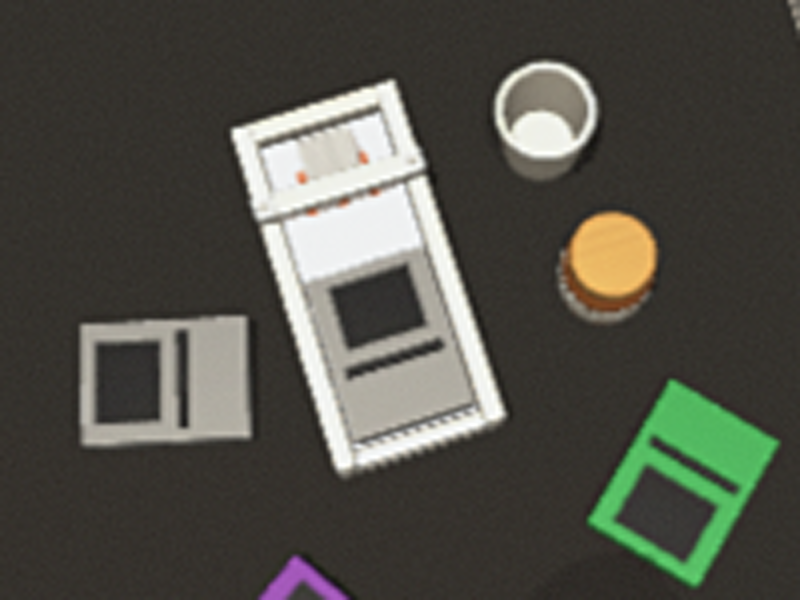

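View pics/side1.png

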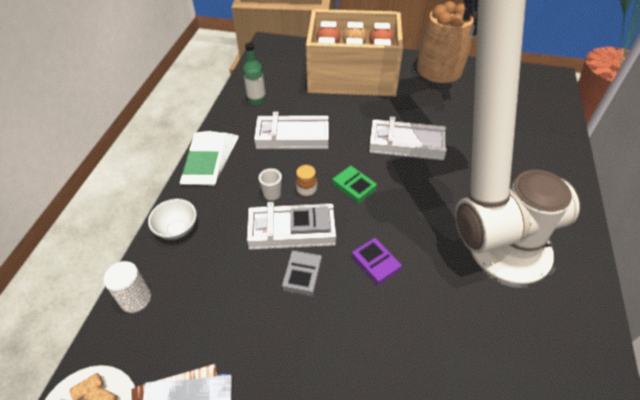

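The dock meant is the leftmost (highest y) of three: top pixels (290,199), (432,158) and (465,302). It also holds the grey pack, at (296,215), with the stop facing away from the robot. The spare is at (241,225), the cup at (336,159) and the jar at (352,196). Next I'll fit the pose from the depth images of both cameras.

```bash
cat >> h.py <<'E'
def fit(ci,d,c=(545,75),r=135):
    P=cloud(ci,d).reshape(-1,3); P=P[(d.reshape(-1)>0)&(np.hypot(P[:,0]-c[0],P[:,1]-c[1])<r)]
    def band(lo,hi,name,P=P):
        Q=P[(P[:,2]>lo)&(P[:,2]<hi)]
        # biggest xy cluster
        g=np.zeros((300,300),np.uint8); ij=np.int32(Q[:,:2]-np.array(c)+150).clip(0,299); g[ij[:,0],ij[:,1]]=255
        g=cv2.morphologyEx(g,cv2.MORPH_CLOSE,np.ones((7,7)))
        n,L,s,_=cv2.connectedComponentsWithStats(g); k=1+np.argmax(s[1:,4]); q=Q[L[ij[:,0],ij[:,1]]==k]
        (x,y),(w,h),a=cv2.minAreaRect(np.float32(q[:,:2]))
        if w<h:w,h,a=h,w,a+90
        print(name,'centre',round(x,1),round(y,1),'size',round(w,1),round(h,1),'yaw',round((a+90)%180-90,2),'zmed',round(np.median(q[:,2]),1),len(q)); return q
    return band
E
python3 - <<'E'
from h import *
for n in('top','side'):
    ci=cams.camera_info(n); d=np.load(n+'.npy')
    b=fit(ci,d); print(n); b(34,46,'walls'); b(32,60,'all'); b(47,56,'pack',)
    P=cloud(ci,d)
    if n=='top':
        t=np.stack([P[199:242,u,2] for u in(296,)]); print(np.round(P[199:246,297]).astype(int)[::3].tolist())
# proj check of yaw directions
E
```

```text
top
walls centre 635.2 94.0 size 103.3 48.6 yaw -74.09 zmed 40.4 487
all centre 552.6 70.1 size 220.5 103.7 yaw 16.03 zmed 50.4 2807
pack centre 506.4 56.5 size 100.9 73.9 yaw 15.89 zmed 52.3 1256
[[544, 54, 51], [536, 54, 54], [530, 54, 51], [522, 55, 53], [515, 55, 53], [508, 55, 52], [501, 55, 54], [493, 55, 56], [487, 55, 51], [479, 56, 53], [473, 56, 51], [465, 56, 52], [458, 56, 51], [454, 57, 32], [447, 57, 30], [441, 58, 18]]
side
walls centre 551.4 66.6 size 220.2 108.0 yaw 15.68 zmed 40.7 861
all centre 552.0 65.9 size 219.9 108.8 yaw 16.46 zmed 48.1 2272
pack centre 505.6 52.1 size 100.1 76.6 yaw 16.21 zmed 53.1 857
```

```bash
cat >> h.py <<'E'
from scipy.spatial.transform import Rotation as Rn
YAW=np.radians(16.0)
def quat(s=1,yaw=YAW):
    x=np.array([0,0,-1.]); y=s*np.array([-np.sin(yaw),np.cos(yaw),0]); return Rn.from_matrix(np.c_[x,y,np.cross(x,y)]).as_quat(scalar_first=True)
E
python3 - <<'E'
from h import *
print(Rn.from_quat(manip.read_tcp_rot(),scalar_first=True).as_matrix().round(2).tolist())
for s in(1,-1):
    for p in([470,45,240],[474,46,62],[580,77,60]): 
        q=kinematics.inverse_kinematics(p,quat(s)); print(s,p,None if q is None else np.round(q,2))
q1=kinematics.inverse_kinematics([470,45,240],quat(1));q2=kinematics.inverse_kinematics([470,45,240],quat(-1))
j=manip.read_joints(); s=1 if np.abs(q1-np.array(j)).max()<np.abs(q2-np.array(j)).max() else -1
print('s',s)
jaws.gripper_to(0.0); manip.movep([440,38,280],quat(s))
ci=cams.camera_info('wrist'); im,d=snap('wrist','w1.png'); np.save('w1.npy',d)
print(ci['t'],ci['R'],manip.read_time(),manip.read_eef_pos(),manip.read_ft_force(),manip.read_gripper_width())
b=fit(ci,d); b(34,60,'all'); b(47,56,'pack')
E
```

```text
[[-0.0, -0.27, 0.96], [0.0, 0.96, 0.27], [-1.0, 0.0, 0.0]]
1 [470, 45, 240] [ 0.44  0.13 -0.37  0.   -1.07 -1.73]
1 [474, 46, 62] [ 0.44  0.37 -0.59  0.   -0.61 -1.73]
1 [580, 77, 60] [ 0.41  0.52 -0.32  0.   -0.74 -1.7 ]
-1 [470, 45, 240] [ 0.44  0.13 -0.37  0.   -1.07  1.41]
-1 [474, 46, 62] [ 0.44  0.37 -0.59  0.   -0.61  1.41]
-1 [580, 77, 60] [ 0.41  0.52 -0.32  0.   -0.74  1.44]
s 1
[  84.06559644 -459.66023852  294.81197967] [[-2.74838076e-01  9.61490520e-01  1.11990407e-04]
 [ 9.29038036e-01  2.65531658e-01  2.57645622e-01]
 [ 2.47694086e-01  7.09148703e-02 -9.66239474e-01]] 3.7833 [440.13492772  37.51541262 279.89736778] [ 0.24298064 -0.56440659  0.11365869] 0.0033708656336038003
all centre 506.5 55.7 size 128.3 104.0 yaw 16.19 zmed 51.0 5683
pack centre 494.0 52.2 size 78.9 74.1 yaw 16.55 zmed 51.6 3307
```

View pics/w1.png

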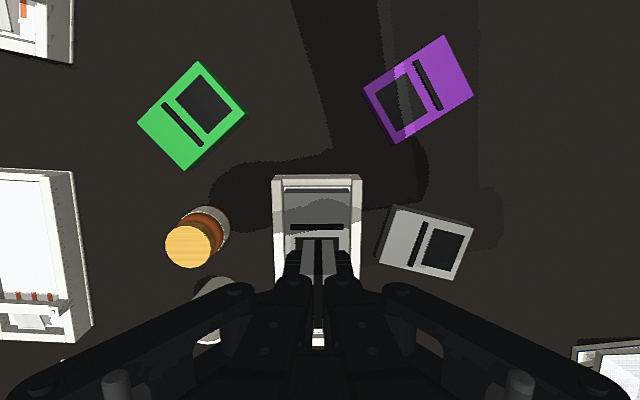

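The wrist view shows the grey pack in the dock at (317,230), with the rib at row 226 and the trailing edge near row 190. The tool is centred on the channel. All three cameras agree: pack origin ≈ (505,55), yaw 16°, top at z 52. I'll go down to contact, then press.

```bash
python3 - <<'E'
from h import *
q=quat(1); p=np.array([477.1,47.0])
manip.movep([*p,100],q)
print(manip.move_linear([*p,60],v=25,until_force=3.0),manip.read_eef_pos(),manip.read_ft_force(),manip.read_time())
z=manip.read_eef_pos()[2]
for k in range(1,14):
    manip.move_linear([*p,z-k],v=20)
    F=manip.read_ft_force(); e=manip.read_eef_pos(); print(k,np.round(e,1),np.round(F,1))
    if F[2]>12.5 or 71-e[2]>11.3: break
print(manip.read_time())
snap('side','s2.png')
E
```

```text
True [476.9961222   46.9291833   70.12351173] [-0.51966378  0.89039008  5.38314376] 5.6583
1 [477.   47.   69.6] [-2.3  0.1  6. ]
2 [477.   46.9  68.7] [-2.3 -0.3  7. ]
3 [477.   47.   67.8] [-2.4 -1.1  7. ]
4 [477.   46.9  66.8] [-2.3  0.   8.3]
5 [477.   46.9  65.9] [-2.   1.3  9. ]
6 [477.  47.  65.] [-3.5 -0.4 10.4]
7 [477.   46.9  64.1] [-4.3  0.5 10.3]
8 [477.   46.9  63.2] [-3.7 -0.2 10.1]
9 [477.1  47.   62.3] [-3.6  0.7 10.6]
10 [477.   46.9  61.3] [-3.5 -1.3 11.6]
11 [477.   47.   60.4] [-4.3  0.5 12.8]
8.4083
```

```bash
python3 - <<'E'
from h import *
u=np.array([np.cos(YAW),np.sin(YAW)]); p=np.array([477.1,47.0]); z=58.9
s=0
while s<112:
    s+=8 if s<80 else 2
    hit=manip.move_linear([*(p+u*s),z],v=40 if s<=80 else 20)
    F=manip.read_ft_force(); e=np.array(manip.read_eef_pos()); a=F[:2]@u
    print(s,'along',round((e[:2]-p)@u,1),'z',round(e[2],1),'Fu',round(a,1),'Fz',round(F[2],1))
    if a<-25: break
    if F[2]>20: break
    if s<80 and F[2]<9.: z-=.4
print(manip.read_time()); snap('side','s3.png'); snap('top','t3.png')
E
```

```text
8 along 4.2 z 59.1 Fu -9.0 Fz 13.6
16 along 10.8 z 58.8 Fu -10.5 Fz 11.9
24 along 18.8 z 58.8 Fu -10.1 Fz 13.6
32 along 26.8 z 58.8 Fu -10.1 Fz 13.7
40 along 34.9 z 58.9 Fu -10.1 Fz 14.3
48 along 42.9 z 58.9 Fu -9.8 Fz 13.5
56 along 51.0 z 59.0 Fu -10.1 Fz 13.2
64 along 59.1 z 59.0 Fu -10.1 Fz 13.8
72 along 67.2 z 59.1 Fu -10.7 Fz 13.8
80 along 75.3 z 59.1 Fu -10.1 Fz 13.3
82 along 76.6 z 59.0 Fu -11.3 Fz 13.3
84 along 78.5 z 59.0 Fu -11.3 Fz 13.8
86 along 80.5 z 59.0 Fu -10.7 Fz 12.8
88 along 82.5 z 59.0 Fu -10.5 Fz 12.8
90 along 83.9 z 58.7 Fu -12.9 Fz 13.0
92 along 85.3 z 58.5 Fu -13.6 Fz 11.8
94 along 86.7 z 58.2 Fu -12.3 Fz 13.0
96 along 88.3 z 58.0 Fu -14.1 Fz 11.9
98 along 90.1 z 57.9 Fu -13.9 Fz 12.3
100 along 91.8 z 57.9 Fu -14.5 Fz 12.8
102 along 92.3 z 57.5 Fu -16.4 Fz 13.5
104 along 95.9 z 57.9 Fu -13.5 Fz 11.7
106 along 98.3 z 58.0 Fu -12.5 Fz 11.8
108 along 100.4 z 58.0 Fu -13.1 Fz 12.3
110 along 100.9 z 57.8 Fu -15.6 Fz 13.6
112 along 101.0 z 57.6 Fu -19.2 Fz 17.1
15.9583
```

```bash
python3 - <<'E'
from h import *
u=np.array([np.cos(YAW),np.sin(YAW)]); p=np.array([477.1,47.0]); z=58.9
for s in (114,116,118):
    manip.move_linear([*(p+u*s),z],v=20)
    F=manip.read_ft_force(); e=np.array(manip.read_eef_pos()); a=F[:2]@u
    print(s,'along',round((e[:2]-p)@u,1),'z',round(e[2],1),'Fu',round(a,1),'Fz',round(F[2],1))
    if a<-25: break
im,d=snap('top'); ci=cams.camera_info('top'); fit(ci,d)(49,60,'x')
im2,d2=snap('side')
cv2.imwrite('pics/c4.png',np.vstack([cv2.resize(im[140:250,230:376],(400,300),interpolation=2),cv2.resize(im2[180:270,230:350],(400,300),interpolation=2)])[:,:,::-1])
print(manip.read_time())
E
```

```text
114 along 101.2 z 57.3 Fu -21.8 Fz 17.3
116 along 101.3 z 57.2 Fu -26.1 Fz 20.5
x centre 565.2 79.3 size 13.9 2.1 yaw 84.93 zmed 55.5 8
16.6583
```

View pics/c4.png

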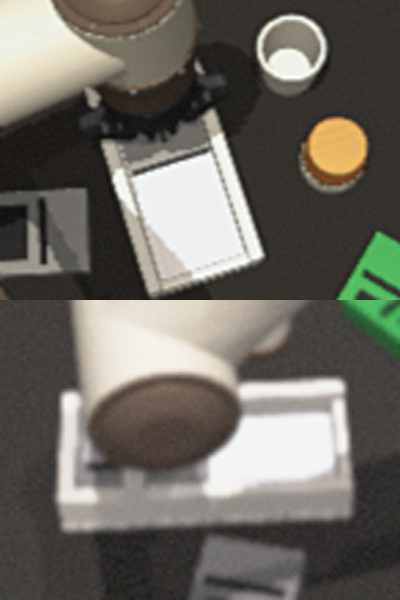

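The pack has stopped firmly at 101.3 mm of travel: the force climbs with no further motion. That matches about 96 mm of slide plus about 5 mm for the tip to reach the rib. I'll ease off the forward push, so the tip doesn't spring into the bridge, then lift straight up.

```bash
python3 - <<'E'
from h import *
u=np.array([np.cos(YAW),np.sin(YAW)]); p=np.array([477.1,47.0]); z=58.9; q=quat(1)
def st(n):
    F=manip.read_ft_force(); e=np.array(manip.read_eef_pos()); print(n,'along',round((e[:2]-p)@u,1),'z',round(e[2],1),'Fu',round(F[:2]@u,1),'Fz',round(F[2],1))
for s in(112,108,105.): manip.move_linear([*(p+u*s),z],v=20); st(s)
for k in(2,5,8,12,20,40): manip.move_linear([*(p+u*104),z+k],v=30); st(('up',k))
manip.move_linear([*(p+u*100),190],v=120)
manip.movep([400,-150,280],q)
print(manip.read_ft_force(),manip.read_time())
im,d=snap('top'); ci=cams.camera_info('top'); fit(ci,d)(34,60,'all')
im2,d2=snap('side')
cv2.imwrite('pics/c5.png',np.hstack([cv2.resize(im[140:260,220:340],(400,400),interpolation=2),cv2.resize(im2[180:270,240:330],(400,400),interpolation=2)])[:,:,::-1])
P=cloud(ci,d); R=np.array([[u[0],u[1]],[-u[1],u[0]]])
D=(P[...,:2]-[552.5,69])@R.T; m=(abs(D[...,1])<20)&(d>0)
for x in range(-100,110,6):
    k=m&(abs(D[...,0]-x)<3); print(x,round(float(np.median(P[...,2][k])),1),end='; ')
E
```

```text
112 along 101.0 z 57.2 Fu -18.6 Fz 12.3
108 along 100.8 z 57.6 Fu -10.8 Fz 8.6
105.0 along 100.6 z 58.4 Fu -8.3 Fz 7.4
('up', 2) along 100.6 z 60.7 Fu -5.5 Fz 7.0
('up', 5) along 100.6 z 63.2 Fu -6.0 Fz 5.9
('up', 8) along 100.8 z 65.6 Fu -5.8 Fz 2.2
('up', 12) along 105.6 z 71.6 Fu 0.5 Fz 0.4
('up', 20) along 104.3 z 79.3 Fu 0.2 Fz -0.7
('up', 40) along 103.8 z 98.8 Fu 0.0 Fz -0.8
[0.68286114 0.04251073 0.48834319] 21.975
all centre 606.4 85.6 size 108.9 103.8 yaw 15.91 zmed 45.5 1570
-100 nan; -94 nan; -88 nan; -82 nan; -76 nan; -70 nan; -64 nan; -58 nan; -52 nan; -46 nan; -40 nan; -34 nan; -28 nan; -22 nan; -16 nan; -10 nan; -4 nan; 2 nan; 8 46.0; 14 45.8; 20 45.6; 26 45.3; 32 45.5; 38 50.6; 44 47.5; 50 56.3; 56 55.4; 62 47.7; 68 46.7; 74 47.4; 80 46.8; 86 47.5; 92 45.9; 98 43.5; 104 40.3;
  return _methods._mean(a, axis=axis, dtype=dtype,
  ret = ret.dtype.type(ret / rcount)
```

View pics/c5.png

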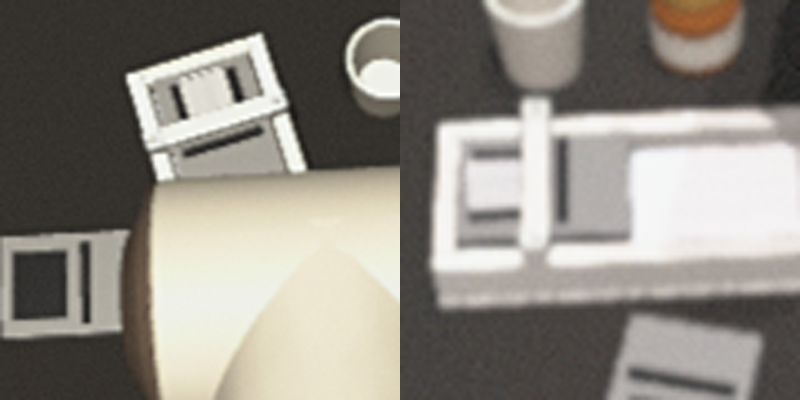

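```bash
python3 - <<'E'
from h import *
manip.movep([300,-420,280],quat(1)) 
u=np.array([np.cos(YAW),np.sin(YAW)]); R=np.array([[u[0],u[1]],[-u[1],u[0]]])
for n in('top','side'):
    d0=np.load(n+'.npy'); ds=[];
    for k in range(3): im,d=snap(n); ds.append(d)
    if n=='top': cv2.imwrite('pics/t6.png',cv2.resize(im[135:260,210:360],(720,600),interpolation=2)[:,:,::-1])
    ci=cams.camera_info(n); d=np.median(ds,0)
    fit(ci,d)(34,60,'all'); P=cloud(ci,d); D=(P[...,:2]-[552.5,69])@R.T; m=(abs(D[...,1])<25)&(d>0)
    q=m&(P[...,2]>40)&(P[...,2]<49)&(D[...,0]<30)&(D[...,0]>-50); x=np.sort(D[...,0][q]); print(n,'trailing',x[:12].round(1))
    P0=cloud(ci,d0)[...,:]; D0=(P0[...,:2]-[552.5,69])@R.T
    q=(abs(D0[...,1])<25)&(d0>0)&(P0[...,2]>47)&(P0[...,2]<58)&(D0[...,0]<0); print('before trailing',np.sort(D0[...,0][q])[:12].round(1))
    for w in('cup','honey_jar','spare_pack'): print(w,[(np.round(r['extent']).tolist(),round(r['score'],2)) for r in nets.search_frame(n,w)[:2]])
print(manip.read_time())
E
```

```text
all centre 552.3 70.0 size 220.0 103.5 yaw 16.17 zmed 44.4 2285
top trailing [-2.2 -2.1 -1.9 -1.9 -1.9 -1.7 -1.7 -1.7 -1.6 -1.6 -1.5 -1.5]
before trailing [-98.2 -98.1 -98.1 -97.9 -97.8 -97.8 -97.8 -97.7 -97.7 -97.7 -97.7 -97.6]
cup [([320.0, 148.0, 27.0, 29.0], 0.76)]
honey_jar [([340.0, 184.0, 29.0, 28.0], 0.74)]
spare_pack [([222.0, 210.0, 40.0, 32.0], 0.76)]
all centre 551.8 66.1 size 219.9 107.0 yaw 16.14 zmed 44.4 1950
side trailing [-2.8 -2.7 -2.7 -2.6 -2.6 -2.5 -2.5 -2.5 -2.5 -2.4 -2.3 -2.3]
before trailing [-99.4 -99.3 -99.1 -99.  -98.8 -98.5 -98.4 -98.1 -98.  -97.8 -97.8 -97.6]
cup [([259.0, 170.0, 21.0, 28.0], 0.79)]
honey_jar [([294.0, 166.0, 23.0, 30.0], 0.94)]
spare_pack [([281.0, 250.0, 42.0, 46.0], 0.72)]
23.7833
```

View pics/t6.png

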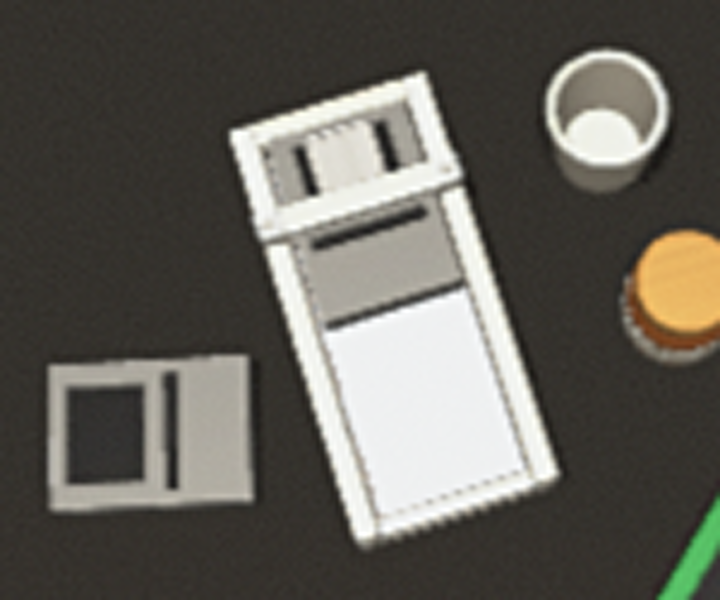

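The trailing edge is at dock x ≈ -2, where home puts it, and the pack is under the bridge against the stop. The spare, cup and jar are where they were, so I'm handing in.

```bash
python3 -c "
from h import *
print(manip.read_ft_force(),manip.read_joint_vel()); ticket.job_done()"
```

```text
[ 0.30524729  0.9009863  -0.17780067] [-0.00121051 -0.0006963   0.00053843 -0.00106427  0.00068602 -0.00054334]
the job is handed in; nothing more can be done
```

The battery pack is fully home in the leftmost dock, under the bridge and the drag spring and against the end stop. I handed the job in at about 24 s, with the arm moved clear and the wrist force near zero.

**How it went:** I pressed the land with the shut fingertips to about 13 N, which took the bed down roughly 11 mm. I kept it pressed for the whole slide, at about 12–14 N, until the pack stopped moving and the forward force climbed to 26 N. I then eased off the push and lifted straight up.

**Last checks:**
- **Position:** the pack's trailing edge is at dock x ≈ -2 mm in the top and side views, where home puts it, and it moved about 96 mm.
- **Height:** its top is at z ≈ 45 mm, so it has risen to the bridge as expected.
- **Other items:** the spare pack, cup and honey jar look unmoved, with the networks' boxes shifting only a few pixels where I had an earlier one. The jar had no earlier box, so I judged it by eye.

**Disagreements:**
- The side camera puts things about 4 mm off sideways from the top camera.
- The fingertip came back about 0.7 mm while I eased off the push. The final pictures show no gap at the stop, but camera accuracy is only about 1–2 mm.

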